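Discharge the power supply, then pull the faulty card into the service stand

TASK

Before moving any card, discharge the rack: push the red plunger fully down, keep it down for a full second and let it spring back. Then draw the card with the orange rail straight up out of the card cage and stand it gently in the empty yellow-floored bay of the grey service stand. Leave the green start plunger, the white-railed card, the transformer and the capacitors alone.

Things in the scene. Friction and masses are not known exactly. Their poses are not given: they have to be found in the camera images.
- discharge (a joint): travel (m) of the red sprung discharge plunger: 0 = fully up, 0.022 = fully pressed down on its stop. It moves straight down, the spring needs about 4 N to start and 12 N at the bottom, and it comes back up when let go.
- discharge_top (a point): centre of the flat top of the red plunger's head, a disc of 44 mm diameter and 10 mm thick; 75 mm above the table when up, 53 mm when fully pressed; moves with the plunger. The head stands on a fixed grey block of 70 x 70 x 40 mm.
- start (a joint): travel (m) of the green power-start plunger, built just like the red one (0 = up, 0.022 = down); must not be pressed.
- start_top (a point): centre of the flat top of the green plunger's head (44 mm diameter, 75 mm above the table), on its own grey block of 70 x 70 x 40 mm. Red and green units may stand in either order.
- cage: fixed aluminium card cage, 170 (x) x 140 (y) x 85 mm high, origin at the centre of its underside. Base plate 10 mm thick; an end wall at each x end with black guide ribs forms two upright slots, 7 mm wide, in the planes y = +35 mm and y = -35 mm, open at the top, 85 mm above the table. The cards stand in the slots on the base plate, held at both ends.
- faulty_card: loose green circuit card with an ORANGE grip rail, 250 g or so. Board 140 mm (x) x 4 mm (y) x 90 mm (z), origin at the centre of its lower edge, z up. The rail along the top is 90 mm (x) x 10 mm (y), from z = 90 to 112 mm: grip it across y. At the start it stands upright in one of the cage's slots, origin 10 mm above the table.
- good_card: the same kind of card with a WHITE grip rail, standing in the other slot, 70 mm away; a good card that stays there.
- stand: fixed grey plastic service stand, 180 (x) x 95 (y) x 71 mm high, origin at the centre of its underside, floor 6 mm thick, walls 5 mm thick and 65 mm high above the floor. Two bays along x: a narrow empty one with a yellow floor and yellow edges on its two long walls, and a wide one (50 mm) with a transformer in it.
- stand_bay (a point): centre of the yellow floor of the narrow bay, 6 mm above the table; axes as the stand's. The bay is 170 mm (x) x 30 mm (y) inside and 65 mm deep; a card stands in it along x and may lean on its wall (about 22 degrees).
- transformer: loose black and copper transformer, 60 x 40 x 48 mm, origin at the centre of its underside, standing in the stand's wide bay, 45 mm beside the narrow bay's centre.
- capacitor0: loose upright blue capacitor, 38 mm diameter, 62 mm high, origin at the centre of its underside; bystander behind the plungers, right.
- capacitor1: loose upright blue capacitor, 38 mm diameter, 62 mm high, origin at the centre of its underside; bystander behind the plungers, left.
- capacitor2: loose upright blue capacitor, 38 mm diameter, 62 mm high, origin at the centre of its underside; bystander close to the robot, left.

How it is judged:
By the outcome, as a careful person would: the job done as asked, in the order asked, and still so for the second after the job is handed in, with the robot touching nothing.
It also fails if it takes over 64 s, if anything falls off the work surface, if the arm or the gripper's body presses on something with over 40 N, if the wrist force passes 120 N, or if a joint passes its speed limit or range.

ROBOT

A 6-joint arm with a two-finger parallel gripper is mounted at the origin on the work surface. World frame = base frame: x ahead of the robot, y to its left, z up, the work surface at z = 0. Lengths are in m, angles in rad, forces in N, time in s.
With the tool pointing down it reaches from about 0.3 to 0.825 m from the base axis. Payload 5.4 kg.
Tool frame: the origin (TCP) lies on the centre line of the jaws, within the pads' length; the fingertips stand 17 mm ahead of it and the grasp point (between the pads) lies 2 mm behind it; z points along the fingers, y is the line along which they close (so a half turn about z gives the same grasp; the last joint's range is limited). The gripper opens to 92 mm and grips with 3 to 60 N. Pads are 20 mm wide; open, the fingers measure 128 mm over their backs; the gripper's body (75 mm by 189 mm) begins 69 mm behind the grasp point.
Start: joints at [-1.517, 0.158, 1.597, -0, 1.386, -0.21], TCP at [0.15, -0.555, 0.232] pointing down, gripper open.
Joint ranges: [-2.91, 2.91], [-0.94, 2.29], [0.18, 2.7], [-1.29, 4.43], [0.17, 2.64], [-3, 3]. Speed limits (rad/s): [2.57, 2.57, 3.14, 3.14, 3.14, 3.14].

INTERFACE

Orientations are given as a rotation vector (axis times angle).
In Python, from station import ctrl gives the robot as it stands. The module is installed in compiled form; this text tells all that it offers.
- The arm moves only by the tool step_arm, never from a script. Its argument "plan" is a list of rows, each a list of 7 numbers: the turn, a rotation vector about the tool's x, y, z in rad, then the shift along the tool's x, y, z in m, then the finger opening in m, from 0 to 0.0919. In form: [[ax, ay, az, tx, ty, tz, hand], ...]. A call has 1 to 20 rows; each row shifts and turns the commanded pose from where the row before left it, along the tool's axes as they then stand; what a row does not reach is not made up. A row lasts 1/12 s, in which the tool goes at most 41.7 mm and 7.16 degrees, less where a joint would pass 70% of its speed; a pose out of reach is approached as far as the arm can. A call with a gripper value outside its range is refused whole. The fingers move at their own pace and stop on an object; "grip_force" is the grip in N (left out, the last holds). Time passes only in rows, so rows that do not move let the fingers close. It gives the time, the measured TCP pose, the force, the opening and the grip force at its end, in the units of the state.
- ctrl.observe(): the state, without advancing time (a new reading comes with each control period).
- ctrl.grab_frame(name): name is "scene" or "side" or "wrist"; returns a dict with "frame" (480x640x3 uint8, blue, green, red), "range_z" (480x640 float32, m along the optical axis (not along the pixel's ray), 0 where there is no reading), "intrinsics" (3x3 intrinsics, pixels), "R" (3x3) and "t" (3): a world point X has camera coordinates R X + t. Camera axes: x right, y down, z forward; pixel columns grow to the right and rows downward; lengths in m; the calibration is good to about 2 mm. A picture is of the moment at which its call begins.
- ctrl.job_done(): hands the job in; it is judged then, once.
The state is a dict: "clock": time; "qpos": joint angles; "dq": joint speeds; "joint_torque": joint torques, N m; "ee_pos": TCP position; "eef_rot": TCP orientation; "force": force on the tool from outside, world axes, zero at the start; "wrist_torque": the same for the moment, N m; "gripper_width": finger opening in m; "grasp_force": force on a finger pad.
Only numpy, scipy, OpenCV 4.12 (cv2) and the standard library are available. Lean on these libraries where they do the work, as an engineer would, in place of code of your own. Each camera call takes 0.05 s, during which the arm holds its last target. There are 200 camera calls.

## Working session

There is one attempt and no reset: what is moved stays moved. The work goes in short steps, Python scripts to look and compute and a tool call to move; the robot and the scene stay as the last step left them, time stands still between calls to the robot, and variables do not carry over. Pictures are saved under pics/ and viewed, at most 10 in all, crops included, and the job is handed in when it is done.

Besides the shell and the picture viewer there is one more tool, called after "Request:" as name([rows], argument=value, ...), one row to a line, values as JSON. step_arm: Moves the arm, as the interface text tells. Its arguments: {"type":"object","properties":{"plan":{"type":"array"},"grip_force":{"type":"number"}},"required":["plan"]}

```bash
mkdir -p pics
cat > h.py <<'E'
import numpy as np, cv2
from station import ctrl
from scipy.spatial.transform import Rotation as Ro
def pts(f):
    z=f["range_z"];K=f["intrinsics"];v,u=np.mgrid[0:480,0:640]
    c=np.stack([(u-K[0,2])/K[0,0]*z,(v-K[1,2])/K[1,1]*z,z],-1)
    return (c-f["t"])@f["R"], z>0
E
python3 - <<'E'
from h import *
s=ctrl.observe();print(s["clock"],s["ee_pos"],s["eef_rot"],s["gripper_width"],s["force"])
for n in("scene","side"):
    f=ctrl.grab_frame(n);cv2.imwrite(f"pics/{n}0.png",f["frame"]);np.savez(f"{n}0.npz",**f)
    print(n,-f["R"].T@f["t"])
E
```

```text
0.0 [ 0.14986785 -0.55452863  0.23063091] [-3.11249928e+00 -4.12862799e-01 -2.47246033e-04] 0.09186078110236139 [-0.04878393 -0.0567922  -0.699582  ]
scene [ 1.43666901 -0.38288398  0.71798348]
side [-0.11546416  0.66694109  0.84710895]
```

View pics/scene0.png

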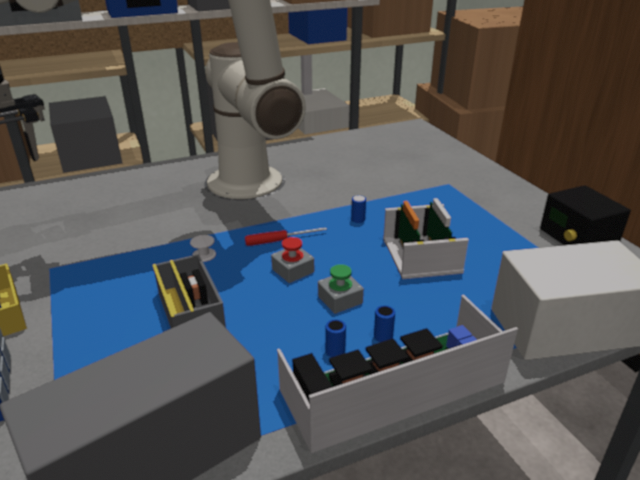

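View pics/side0.png

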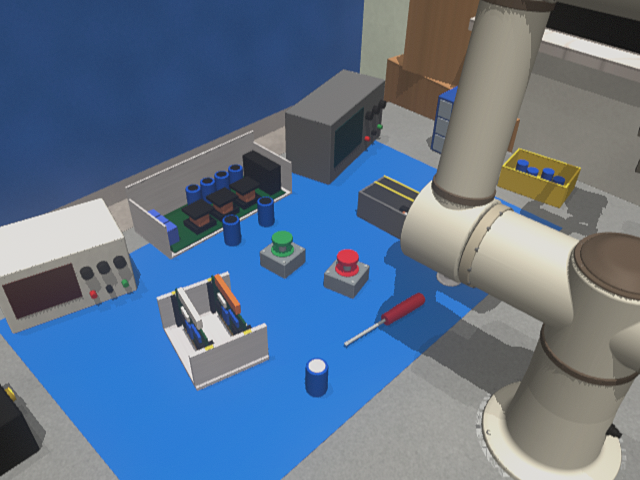

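The scene view shows the red plunger at (291,246), the green one at (341,273), the orange rail at (408,215), the white rail at (440,212) and the yellow bay at (178,290). In the side view red is at (347,258), orange at (227,293), and the stand is partly hidden.

```bash
cat >> h.py <<'E'
def mask(f,name):
    h=cv2.cvtColor(f["frame"],cv2.COLOR_BGR2HSV).astype(int);H,S,V=h[...,0],h[...,1],h[...,2]
    return {"red":((H<4)|(H>175))&(S>150)&(V>80),"orange":(H>=6)&(H<=16)&(S>150)&(V>100),
     "yellow":(H>=22)&(H<=33)&(S>110)&(V>70),"white":(S<40)&(V>120),"green":(H>50)&(H<80)&(S>140)&(V>80)}[name]
def info(P,m,lo,hi):
    q=P[m&(P[...,2]>lo)&(P[...,2]<hi)&(P[...,0]>.15)&(P[...,0]<.85)&(abs(P[...,1])<.45)]
    if len(q)<8: return len(q)
    (c,sz,a)=cv2.minAreaRect(q[:,:2].astype(np.float32)*1000)
    return len(q),np.round(q.mean(0),3),"rect",np.round(c,0),np.round(sz,0),round(a,1),"z",np.round(np.percentile(q[:,2],[2,98]),3)
E
python3 - <<'E'
from h import *
for n in("scene","side"):
    f=np.load(f"{n}0.npz");P,ok=pts(f)
    for c,lo,hi in(("red",.066,.09),("green",.066,.09),("orange",.115,.13),("white",.116,.13),("yellow",.06,.08),("yellow",-.01,.015)):
        print(n,c,info(P,mask(f,c)&ok,lo,hi))
    grey=(P[...,2]>.062)&(P[...,2]<.08)&ok&(P[...,1]<-.1)&(P[...,1]>-.35)&(P[...,0]<.7)
    print("stand",info(P,grey,.06,.08))
E
```

```text
scene red (201, array([ 0.481, -0.038,  0.074]), 'rect', array([477., -36.]), array([37., 44.]), 68.6, 'z', array([0.067, 0.078]))
scene green (209, array([0.614, 0.015, 0.075]), 'rect', array([613.,  16.]), array([38., 41.]), 65.4, 'z', array([0.071, 0.077]))
scene orange (88, array([0.535, 0.22 , 0.122]), 'rect', array([530., 222.]), array([10., 85.]), 76.1, 'z', array([0.117, 0.125]))
scene white (96, array([0.547, 0.29 , 0.122]), 'rect', array([545., 291.]), array([11., 88.]), 76.0, 'z', array([0.119, 0.124]))
scene yellow (376, array([ 0.534, -0.302,  0.071]), 'rect', array([ 525., -302.]), array([186.,  43.]), 0.1, 'z', array([0.063, 0.075]))
scene yellow (295, array([ 0.486, -0.298,  0.007]), 'rect', array([ 482., -289.]), array([91., 41.]), 2.5, 'z', array([0.004, 0.012]))
stand (1072, array([ 0.536, -0.276,  0.07 ]), 'rect', array([ 525., -274.]), array([187.,  96.]), 1.3, 'z', array([0.062, 0.074]))
side red (218, array([ 0.473, -0.033,  0.075]), 'rect', array([473., -33.]), array([38., 44.]), 42.5, 'z', array([0.072, 0.078]))
side green (243, array([0.607, 0.021, 0.074]), 'rect', array([607.,  20.]), array([41., 44.]), 69.0, 'z', array([0.069, 0.077]))
side orange (179, array([0.524, 0.227, 0.121]), 'rect', array([524., 227.]), array([10., 90.]), 75.8, 'z', array([0.119, 0.124]))
side white (781, array([0.703, 0.343, 0.123]), 'rect', array([675., 319.]), array([338., 133.]), 24.8, 'z', array([0.116, 0.13 ]))
side yellow (135, array([ 0.559, -0.294,  0.071]), 'rect', array([490., -53.]), array([107., 578.]), 16.6, 'z', array([0.067, 0.074]))
side yellow 0
stand (692, array([ 0.561, -0.269,  0.068]), 'rect', array([ 549., -272.]), array([138., 104.]), 0.7, 'z', array([0.062, 0.074]))
```

Request:
step_arm([
  [0, 0, 0, 0.028, -0.026, 0, 0],
  [0, 0, 0, 0.028, -0.026, 0, 0],
  [0, 0, 0, 0.028, -0.026, 0, 0],
  [0, 0, 0, 0.028, -0.026, 0, 0],
  [0, 0, 0, 0.028, -0.026, 0, 0],
  [0, 0, 0, 0.028, -0.026, 0, 0],
  [0, 0, 0, 0.028, -0.026, 0, 0],
  [0, 0, 0, 0.028, -0.026, 0, 0],
  [0, 0, 0, 0.028, -0.026, 0, 0],
  [0, 0, 0, 0.028, -0.026, 0, 0],
  [0, 0, 0, 0.028, -0.026, 0, 0],
  [0, 0, 0, 0.028, -0.026, 0, 0],
  [0, 0, 0, 0.028, -0.026, 0, 0],
  [0, 0, 0, 0.028, -0.026, 0, 0],
  [0, 0, 0, 0.028, -0.026, 0, 0],
  [0, 0, 0, 0.028, -0.026, 0, 0],
  [0, 0, 0, 0, 0, 0, 0],
  [0, 0, 0, 0, 0, 0, 0],
])

```text
clock: 1.6
ee_pos: [0.474, -0.0351, 0.231]
eef_rot: [-3.113, -0.419, 0.002]
force: [-1.3, -0.3, 0.4]
gripper_width: 0.0008
grasp_force: 0.0
```

Run:
```python
from h import *
f=ctrl.grab_frame("wrist");cv2.imwrite("pics/w1.png",f["frame"])
s=ctrl.observe();R=Ro.from_rotvec(s["eef_rot"]).as_matrix();print(s["clock"],s["ee_pos"],R.round(3),s["gripper_width"],s["force"])
P,ok=pts(f)
for c,lo,hi in(("red",.066,.09),("green",.066,.09),("orange",.115,.13)):
    print(c,info(P,mask(f,c)&ok,lo,hi))
```

```text
1.65 [ 0.47362306 -0.03630321  0.2311057 ] [[ 0.965  0.262 -0.001]
 [ 0.262 -0.965 -0.   ]
 [-0.001 -0.    -1.   ]] 0.0005156477024687916 [ 0.12076439 -0.58860987 -0.12828162]
red (2538, array([ 0.476, -0.034,  0.075]), 'rect', array([475., -34.]), array([42., 41.]), 16.0, 'z', array([0.072, 0.077]))
green (2339, array([0.602, 0.015, 0.075]), 'rect', array([601.,  15.]), array([25., 43.]), 15.1, 'z', array([0.071, 0.077]))
orange 0
```

View pics/w1.png

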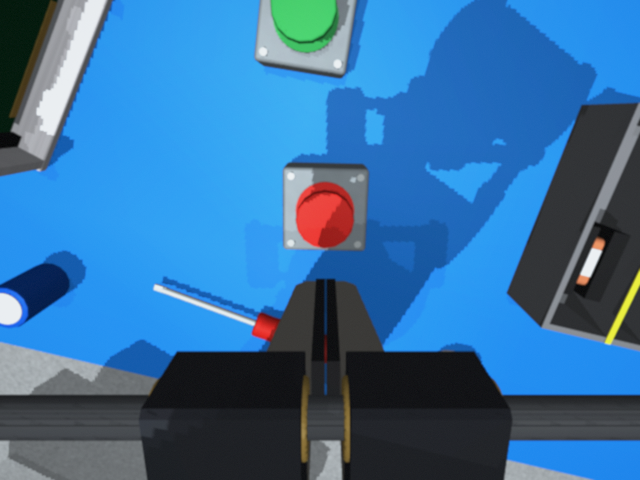

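Wrist view: the red head at (325,215) lies on the finger line, and the measured centre agrees with the TCP to 2 mm. Descending.

Request:
step_arm([
  [0, 0, 0, 0, 0, 0.035, 0],
  [0, 0, 0, 0, 0, 0.035, 0],
  [0, 0, 0, 0.001, -0.001, 0.035, 0],
  [0, 0, 0, 0, 0, 0.02, 0],
  [0, 0, 0, 0, 0, 0.01, 0],
  [0, 0, 0, 0, 0, 0.008, 0],
  [0, 0, 0, 0, 0, 0.008, 0],
  [0, 0, 0, 0, 0, 0.006, 0],
  [0, 0, 0, 0, 0, 0.003, 0],
  [0, 0, 0, 0, 0, 0.001, 0],
  [0, 0, 0, 0, 0, 0, 0],
  [0, 0, 0, 0, 0, 0, 0],
])

```text
clock: 2.65
ee_pos: [0.4745, -0.0365, 0.0725]
eef_rot: [3.114, 0.412, -0.002]
force: [-8.2, -0.3, 10.9]
gripper_width: 0.0003
grasp_force: 5.1
```

Request:
step_arm([
  [0, 0, 0, 0, 0, 0.002, 0],
  [0, 0, 0, 0, 0, 0.002, 0],
  [0, 0, 0, 0, 0, 0, 0],
  [0, 0, 0, 0, 0, 0, 0],
])

```text
clock: 2.98
ee_pos: [0.4749, -0.0366, 0.0703]
eef_rot: [3.113, 0.413, -0.002]
force: [-12.8, 2.4, 23.6]
gripper_width: 0.0005
grasp_force: 11.7
```

Request:
step_arm([
  [0, 0, 0, 0, 0, 0.0005, 0],
  [0, 0, 0, 0, 0, 0, 0],
  [0, 0, 0, 0, 0, 0, 0],
  [0, 0, 0, 0, 0, 0, 0],
  [0, 0, 0, 0, 0, 0, 0],
  [0, 0, 0, 0, 0, 0, 0],
  [0, 0, 0, 0, 0, 0, 0],
  [0, 0, 0, 0, 0, 0, 0],
  [0, 0, 0, 0, 0, 0, 0],
  [0, 0, 0, 0, 0, 0, 0],
  [0, 0, 0, 0, 0, 0, 0],
  [0, 0, 0, 0, 0, 0, 0],
  [0, 0, 0, 0, 0, 0, 0],
  [0, 0, 0, 0, 0, 0, 0],
  [0, 0, 0, 0, 0, 0, 0],
  [0, 0, 0, 0, 0, 0, 0],
])

```text
clock: 4.32
ee_pos: [0.4749, -0.0366, 0.0702]
eef_rot: [3.113, 0.413, -0.002]
force: [-14.5, 1.9, 26.9]
gripper_width: 0.0002
grasp_force: 13.7
```

Request:
step_arm([
  [0, 0, 0, 0, 0, -0.01, 0],
  [0, 0, 0, 0, 0, -0.015, 0],
  [0, 0, 0, 0, 0, -0.03, 0],
  [0, 0, 0, 0, 0, -0.04, 0],
  [0, 0, 0, 0, 0, -0.04, 0],
  [0, 0, 0, 0, 0, -0.04, 0.04],
  [0, 0, 0, 0, 0, -0.025, 0.04],
  [0, 0, 0, 0.0167, -0.034, 0, 0.04],
  [0, 0, 0, 0.0167, -0.034, 0, 0.04],
  [0, 0, 0, 0.0167, -0.034, 0, 0.04],
  [0, 0, 0, 0.0167, -0.034, 0, 0.04],
  [0, 0, 0, 0.0167, -0.034, 0, 0.04],
  [0, 0, 0, 0.0167, -0.034, 0, 0.04],
  [0, 0, 0, 0.0167, -0.034, 0, 0.04],
  [0, 0, 0.1, 0, 0, 0, 0.04],
  [0, 0, 0.1, 0, 0, 0, 0.04],
  [0, 0, 0.1, 0, 0, 0, 0.04],
  [0, 0, 0.1, 0, 0, 0, 0.04],
  [0, 0, 0.1, 0, 0, 0, 0.04],
  [0, 0, 0, 0, 0, 0, 0.04],
])

```text
clock: 5.98
ee_pos: [0.5264, 0.2243, 0.2678]
eef_rot: [-3.118, 0.375, -0.005]
force: [0.6, -0.2, 0.5]
gripper_width: 0.0401
grasp_force: 0.0
```

Run:
```python
from h import *
f=ctrl.grab_frame("wrist");cv2.imwrite("pics/w2.png",f["frame"])
s=ctrl.observe();R=Ro.from_rotvec(s["eef_rot"]).as_matrix();print(s["clock"],s["ee_pos"],R.round(3),s["gripper_width"],s["force"])
P,ok=pts(f)
print(info(P,mask(f,"orange")&ok,.117,.13))
f=ctrl.grab_frame("side");P,ok=pts(f);print("red side",info(P,mask(f,"red")&ok,.04,.09));print(info(P,mask(f,"green")&ok,.066,.09))
f=ctrl.grab_frame("scene");P,ok=pts(f);print("red scene",info(P,mask(f,"red")&ok,.04,.09))
```

```text
6.0333 [0.52631469 0.22432269 0.26757603] [[ 0.972 -0.233  0.003]
 [-0.233 -0.973  0.   ]
 [ 0.003 -0.001 -1.   ]] 0.04004774268200126 [ 0.47748939 -0.84559836 -0.39292675]
(829, array([0.525, 0.226, 0.122]), 'rect', array([526., 226.]), array([10., 89.]), 76.4, 'z', array([0.12 , 0.124]))
red side (314, array([ 0.483, -0.016,  0.065]), 'rect', array([610., 164.]), array([524.,  43.]), 55.3, 'z', array([0.04 , 0.078]))
(238, array([0.607, 0.02 , 0.074]), 'rect', array([610.,  18.]), array([39., 49.]), 47.9, 'z', array([0.068, 0.077]))
red scene (341, array([ 0.481, -0.037,  0.062]), 'rect', array([478., -35.]), array([42., 45.]), 73.4, 'z', array([0.041, 0.078]))
```

View pics/w2.png

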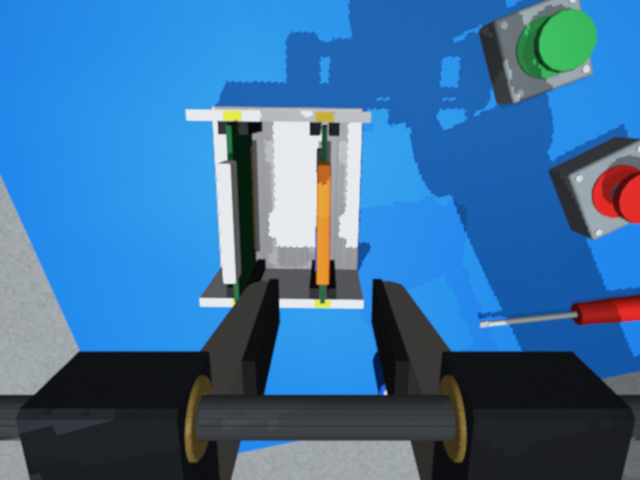

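Wrist view: the orange rail at (323,225) is parallel to the pads and midway between the fingers; white rail at (230,220) lies outside the finger. Red is back up.

Request:
step_arm([
  [0, 0, 0, 0, -0.0017, 0.03, 0.04],
  [0, 0, 0, 0, 0, 0.035, 0.04],
  [0, 0, 0, 0, 0, 0.035, 0.04],
  [0, 0, 0, 0, 0, 0.03, 0.04],
  [0, 0, 0, 0, 0, 0.018, 0.04],
  [0, 0, 0, 0, 0, 0.01, 0.04],
  [0, 0, 0, 0, 0, 0, 0.04],
  [0, 0, 0, 0, 0, 0, 0.03],
  [0, 0, 0, 0, 0, 0, 0.02],
  [0, 0, 0, 0, 0, 0, 0.014],
  [0, 0, 0, 0, 0, 0, 0.01],
  [0, 0, 0, 0, 0, 0, 0.006],
  [0, 0, 0, 0, 0, 0, 0.004],
  [0, 0, 0, 0, 0, 0, 0.004],
  [0, 0, 0, 0, 0, 0, 0.004],
  [0, 0, 0, 0, 0, 0, 0.004],
], grip_force=25)

```text
clock: 7.47
ee_pos: [0.5266, 0.2266, 0.1093]
eef_rot: [-3.119, 0.37, -0.003]
force: [-0.8, -0.4, 5.5]
gripper_width: 0.0099
grasp_force: 25.0
```

Request:
step_arm([
  [0, 0, 0, 0, 0, -0.003, 0.004],
  [0, 0, 0, 0, 0, -0.006, 0.004],
  [0, 0, 0, 0, 0, -0.008, 0.004],
  [0, 0, 0, 0, 0, -0.01, 0.004],
  [0, 0, 0, 0, 0, -0.01, 0.004],
  [0, 0, 0, 0, 0, -0.01, 0.004],
  [0, 0, 0, 0, 0, -0.01, 0.004],
  [0, 0, 0, 0, 0, -0.01, 0.004],
  [0, 0, 0, 0, 0, -0.015, 0.004],
  [0, 0, 0, 0, 0, -0.02, 0.004],
  [0, 0, 0, 0, 0, -0.02, 0.004],
  [0, 0, 0, 0, 0, -0.01, 0.004],
  [0, 0, 0, 0, 0, 0, 0.004],
  [0, 0, 0, 0, 0, 0, 0.004],
])

```text
clock: 8.63
ee_pos: [0.526, 0.2265, 0.2404]
eef_rot: [-3.119, 0.37, -0.001]
force: [0.2, 0.2, -3.0]
gripper_width: 0.0101
grasp_force: 25.0
```

Run:
```python
from h import *
s=ctrl.observe();R=Ro.from_rotvec(s["eef_rot"]).as_matrix();print(s["clock"],s["ee_pos"],R.round(3),s["gripper_width"],s["force"])
f=ctrl.grab_frame("scene");cv2.imwrite("pics/s3.png",f["frame"][120:360,120:520])
P,ok=pts(f)
print(info(P,mask(f,"orange")&ok,.2,.3));print(info(P,mask(f,"white")&ok,.117,.127))
```

```text
8.6333 [0.52598264 0.22645586 0.24036822] [[ 0.972 -0.234  0.001]
 [-0.234 -0.972  0.   ]
 [ 0.001 -0.    -1.   ]] 0.010071822230681001 [ 0.18536922  0.2004454  -2.98712628]
(64, array([0.558, 0.217, 0.249]), 'rect', array([547., 219.]), array([11., 51.]), 78.7, 'z', array([0.235, 0.254]))
(95, array([0.547, 0.29 , 0.122]), 'rect', array([544., 291.]), array([11., 91.]), 74.6, 'z', array([0.119, 0.125]))
```

View pics/s3.png

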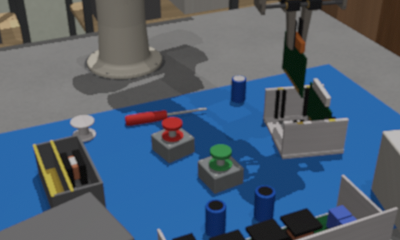

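Crop: the card hangs free above the cage at (293,70), white card still in its slot. Carrying it over to the stand.

Request:
step_arm([
  [0, 0, 0, 0.0015, 0.006, 0, 0.004],
  [0, 0, 0, 0.003, 0.014, 0, 0.004],
  [0, 0, 0, 0.005, 0.023, 0, 0.004],
  [0, 0, 0, 0.007, 0.03, 0, 0.004],
  [0, 0, 0, 0.008, 0.034, 0, 0.004],
  [0, 0, 0, 0.008, 0.034, 0, 0.004],
  [0, 0, 0, 0.008, 0.034, 0, 0.004],
  [0, 0, 0, 0.008, 0.034, 0, 0.004],
  [0, 0, 0, 0.008, 0.034, 0, 0.004],
  [0, 0, 0, 0.008, 0.034, 0, 0.004],
  [0, 0, 0, 0.008, 0.034, 0, 0.004],
  [0, 0, 0, 0.008, 0.034, 0, 0.004],
  [0, 0, 0, 0.008, 0.034, 0, 0.004],
  [0, 0, 0, 0.008, 0.034, 0, 0.004],
  [0, 0, 0, 0.008, 0.034, 0, 0.004],
  [0, 0, 0, 0.006, 0.03, 0, 0.004],
  [0, 0, 0, 0.005, 0.023, 0, 0.004],
  [0, 0, 0, 0.0025, 0.014, 0, 0.004],
  [0, 0, 0, 0.001, 0.008, 0, 0.004],
  [0, 0, 0, 0, 0, 0, 0.004],
], grip_force=35)

```text
clock: 10.35
ee_pos: [0.5187, -0.3097, 0.2391]
eef_rot: [-3.119, 0.372, 0.002]
force: [0.4, 0.8, -3.2]
gripper_width: 0.0097
grasp_force: 35.0
```

Request:
step_arm([
  [0, 0, -0.03, 0, 0, 0, 0.004],
  [0, 0, -0.06, 0, 0, 0, 0.004],
  [0, 0, -0.065, 0, 0, 0, 0.004],
  [0, 0, -0.06, 0, 0, 0, 0.004],
  [0, 0, -0.03, 0, 0, 0, 0.004],
  [0, 0, 0, 0, 0, 0, 0.004],
  [0, 0, 0, 0, 0, 0, 0.004],
])

```text
clock: 10.93
ee_pos: [0.5196, -0.3074, 0.2399]
eef_rot: [-3.141, -0.015, 0.0]
force: [0.6, -0.2, -2.3]
gripper_width: 0.0097
grasp_force: 35.0
```

Run:
```python
from h import *
s=ctrl.observe();R=Ro.from_rotvec(s["eef_rot"]).as_matrix();print(s["clock"],s["ee_pos"],R.round(3),s["gripper_width"],s["force"])
f=ctrl.grab_frame("wrist");cv2.imwrite("pics/w4.png",f["frame"]);np.savez("w4.npz",**f)
P,ok=pts(f);m=mask(f,"yellow")&ok
print(info(P,m,.064,.08));print(info(P,m,-.005,.015))
print("stand",info(P,ok&(P[...,1]<-.2)&(P[...,1]>-.36),.064,.078))
print("orange",info(P,mask(f,"orange")&ok,.2,.3))
b=ok&(P[...,2]>.12)&(P[...,2]<.22);print("board",info(P,b,.12,.22))
```

```text
10.9333 [ 0.51956791 -0.30744289  0.2399412 ] [[ 1.     0.009 -0.   ]
 [ 0.009 -1.     0.001]
 [-0.    -0.001 -1.   ]] 0.009664953865323378 [ 0.56456115 -0.2407703  -2.2555896 ]
(2283, array([ 0.551, -0.296,  0.072]), 'rect', array([ 541., -300.]), array([148.,  40.]), 1.6, 'z', array([0.067, 0.074]))
(3128, array([ 0.555, -0.296,  0.007]), 'rect', array([ 526., -295.]), array([167.,  41.]), 0.9, 'z', array([0.005, 0.01 ]))
stand (5658, array([ 0.546, -0.266,  0.071]), 'rect', array([ 524., -273.]), array([181.,  95.]), 1.2, 'z', array([0.065, 0.073]))
orange (4991, array([ 0.533, -0.307,  0.252]), 'rect', array([ 523., -307.]), array([11., 83.]), 89.5, 'z', array([0.242, 0.254]))
board (418, array([ 0.558, -0.303,  0.192]), 'rect', array([ 530., -302.]), array([  7., 117.]), 86.4, 'z', array([0.168, 0.218]))
```

View pics/w4.png

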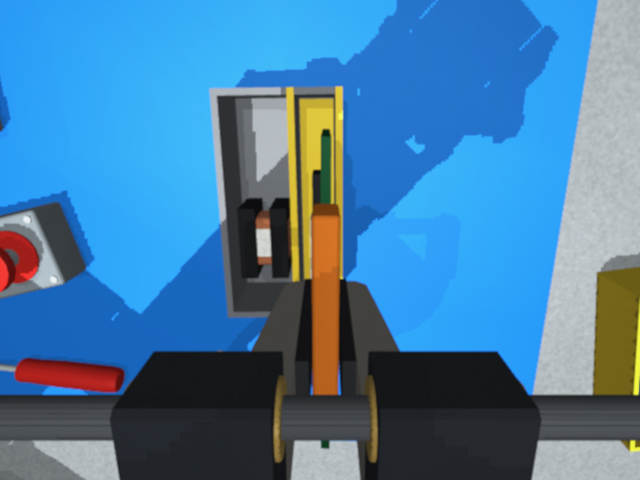

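Wrist view: yellow bay spans columns 290–343 with the board's far end at (326,150) over it; it needs a shift of about 7 mm to the left and 5 mm forward, then lowering.

Request:
step_arm([
  [0, 0, -0.012, 0.0025, -0.0035, 0, 0.004],
  [0, 0, 0, 0.0025, -0.0035, 0, 0.004],
  [0, 0, 0, 0, 0, 0.01, 0.004],
  [0, 0, 0, 0, 0, 0.015, 0.004],
  [0, 0, 0, 0, 0, 0.015, 0.004],
  [0, 0, 0, 0, 0, 0.015, 0.004],
  [0, 0, 0, 0, 0, 0.015, 0.004],
  [0, 0, 0, 0, 0, 0.015, 0.004],
  [0, 0, 0, 0, 0, 0.015, 0.004],
  [0, 0, 0, 0, 0, 0.012, 0.004],
  [0, 0, 0, 0, 0, 0.008, 0.004],
  [0, 0, 0, 0, 0, 0.005, 0.004],
  [0, 0, 0, 0, 0, 0.003, 0.004],
  [0, 0, 0, 0, 0, 0, 0.004],
  [0, 0, 0, 0, 0, 0, 0.004],
])

```text
clock: 12.23
ee_pos: [0.5247, -0.3021, 0.1127]
eef_rot: [3.141, 0.033, 0.001]
force: [-0.2, -0.2, -2.1]
gripper_width: 0.0097
grasp_force: 35.0
```

Request:
step_arm([
  [0, 0, 0, 0, -0.001, 0.002, 0.004],
  [0, 0, 0, 0, 0, 0.002, 0.004],
  [0, 0, 0, 0, 0, 0.0015, 0.004],
  [0, 0, 0, 0, 0, 0.001, 0.004],
  [0, 0, 0, 0, 0, 0.0005, 0.004],
  [0, 0, 0, 0, 0, 0, 0.004],
  [0, 0, 0, 0, 0, 0, 0.004],
])

```text
clock: 12.82
ee_pos: [0.5243, -0.301, 0.1054]
eef_rot: [3.141, 0.033, 0.0]
force: [-1.1, 0.5, 0.4]
gripper_width: 0.0097
grasp_force: 35.0
```

Request:
step_arm([
  [0, 0, 0, 0, 0, 0.0005, 0.004],
  [0, 0, 0, 0, 0, 0.0005, 0.004],
  [0, 0, 0, 0, 0, 0, 0.004],
  [0, 0, 0, 0, 0, 0, 0.004],
])

```text
clock: 13.15
ee_pos: [0.5243, -0.3012, 0.1053]
eef_rot: [3.141, 0.033, 0.0]
force: [-5.0, 1.0, 6.4]
gripper_width: 0.0096
grasp_force: 35.0
```

Request:
step_arm([
  [0, 0, 0, 0, 0, -0.0005, 0.009],
  [0, 0, 0, 0, 0, 0, 0.01],
  [0, 0, 0, 0, 0, 0, 0.011],
  [0, 0, 0, 0, 0, 0, 0.012],
  [0, 0, 0, 0, 0, 0, 0.013],
  [0, 0, 0, 0, 0, 0, 0.015],
  [0, 0, 0, 0, 0, 0, 0.017],
  [0, 0, 0, 0, 0, 0, 0.019],
  [0, 0, 0, 0, 0, 0, 0.021],
  [0, 0, 0, 0, 0, 0, 0.023],
  [0, 0, 0, 0, 0, 0, 0.025],
  [0, 0, 0, 0, 0, 0, 0.027],
  [0, 0, 0, 0, 0, 0, 0.03],
  [0, 0, 0, 0, 0, 0, 0.03],
  [0, 0, 0, 0, 0, 0, 0.03],
], grip_force=5)

```text
clock: 14.4
ee_pos: [0.5243, -0.3008, 0.1046]
eef_rot: [-3.141, -0.033, -0.0]
force: [-0.1, 0.2, 0.1]
gripper_width: 0.0299
grasp_force: 0.0
```

Run:
```python
from h import *
s=ctrl.observe();print(s["clock"],s["ee_pos"],s["gripper_width"],s["force"],s["grasp_force"])
f=ctrl.grab_frame("wrist");cv2.imwrite("pics/w5.png",f["frame"]);P,ok=pts(f)
print("orange",info(P,mask(f,"orange")&ok,.11,.13))
f=ctrl.grab_frame("scene");P,ok=pts(f);print("orange",info(P,mask(f,"orange")&ok,.1,.13))
```

```text
14.4 [ 0.52425893 -0.30083498  0.10460543] 0.02992267238439356 [-0.07991623  0.23816036  0.08035363] 0.0
orange (4807, array([ 0.536, -0.301,  0.118]), 'rect', array([ 533., -301.]), array([70., 10.]), 1.5, 'z', array([0.116, 0.12 ]))
orange (151, array([ 0.541, -0.303,  0.116]), 'rect', array([ 528., -303.]), array([86., 10.]), 1.7, 'z', array([0.103, 0.12 ]))
```

View pics/w5.png

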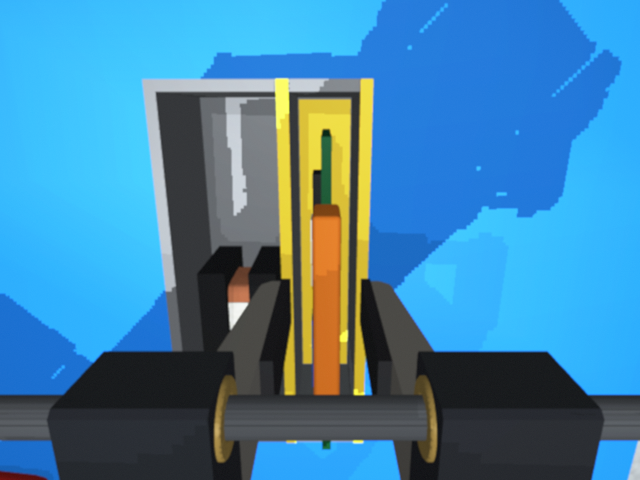

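The card stands upright, centred in the bay (rail at column 326), and the fingers are clear on both sides. Retracting.

Request:
step_arm([
  [0, 0, 0, 0, 0, 0, 0.04],
  [0, 0, 0, 0, 0, -0.005, 0.04],
  [0, 0, 0, 0, 0, -0.015, 0.04],
  [0, 0, 0, 0, 0, -0.025, 0.04],
  [0, 0, 0, 0, 0, -0.035, 0.04],
  [0, 0, 0, 0, 0, -0.035, 0.04],
  [0, 0, 0, 0, 0, -0.025, 0.04],
  [0, 0, 0, 0, 0, 0, 0.04],
  [0, 0, 0, 0, 0, 0, 0.04],
  [0, 0, 0, 0, 0, 0, 0.04],
  [0, 0, 0, 0, 0, 0, 0.04],
  [0, 0, 0, 0, 0, 0, 0.04],
])

```text
clock: 15.5
ee_pos: [0.5235, -0.3002, 0.2427]
eef_rot: [-3.139, -0.033, 0.004]
force: [-0.3, 0.1, -0.9]
gripper_width: 0.0398
grasp_force: 0.0
```

Run:
```python
from h import *
s=ctrl.observe();print(s["clock"],s["ee_pos"],s["force"])
f=ctrl.grab_frame("scene");cv2.imwrite("pics/s6.png",f["frame"][120:440,40:600]);P,ok=pts(f)
print("orange",info(P,mask(f,"orange")&ok,.1,.13));print("white",info(P,mask(f,"white")&ok,.117,.127))
for c in("red","green"):print(c,info(P,mask(f,c)&ok,.066,.09))
```

```text
15.5 [ 0.52353022 -0.30022001  0.24265793] [-0.33562959  0.10010181 -0.9336333 ]
orange (150, array([ 0.541, -0.303,  0.116]), 'rect', array([ 529., -303.]), array([84., 10.]), 1.3, 'z', array([0.102, 0.12 ]))
white (97, array([0.547, 0.29 , 0.122]), 'rect', array([545., 291.]), array([12., 88.]), 75.4, 'z', array([0.12 , 0.124]))
red (205, array([ 0.48 , -0.037,  0.074]), 'rect', array([478., -36.]), array([39., 41.]), 67.8, 'z', array([0.067, 0.078]))
green (211, array([0.615, 0.015, 0.075]), 'rect', array([613.,  16.]), array([38., 39.]), 61.8, 'z', array([0.071, 0.078]))
```

View pics/s6.png

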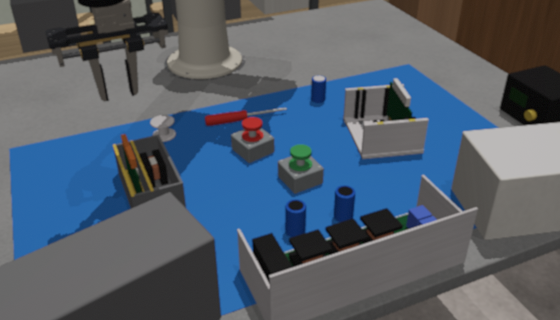

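The card stands in the yellow bay at (130,165). Both plungers are up, the white card is still in the cage, and nothing else has moved.

```bash
python3 -c "
from station import ctrl
print(ctrl.job_done())"
```

```text
the job is handed in; nothing more can be done
None
```

The job is handed in: I held the red plunger fully down for over a second and it sprang back, then stood the orange-railed card upright in the yellow bay, with nothing else seen to move (about 15.5 s of the 64 s).

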